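# Push the handle blank home and snap the toggle clamp shut

## Task

One of the two jigs stands open: with the fingertips, push its wooden blank along the channel until it is fully home against the stop. Then push that jig's clamp handle over past its centre so that it snaps shut and the foot holds the blank down. Do not pick anything up, and leave the other, already clamped jig and everything else on the bench as they are.

Things in the scene. Friction and masses are not known exactly. Their poses are not given: they have to be found in the camera images.
- jig: The jig to work on: plywood board 220 x 150 x 18 mm fixed to the bench, its clamp open at the start. Origin: centre of its underside, at bench level; z up. +x: the way the blank is pushed home, roughly away from the robot (turned up to 0.25 rad). +y: the side that carries the clamp. It lies left or right of the middle; jig2 lies on the other side.
- stop (a point): Middle of the stop's near face (board level, on the channel's centre line), at x 85, y -35, z 18 mm in the jig's frame. The stop is a block across the channel's far end, its top 52 mm above the bench. The channel runs along x at y = -35 mm, between two rails 40 mm apart inside, 10 mm high above the board, from x = -50 to 100 mm.
- blank: Wooden handle blank, a plain bar 130 (its x) x 34 (y) x 36 (z) mm, 0.07 to 0.16 kg, lying loose in the jig's channel, parallel to the jig's x. Origin: centre of its underside. At the start it lies 25 to 55 mm short of the stop. Fully home its origin is at x 20, y -35, z 18 mm in the jig's frame. Slides with less than 2 N.
- handle (a joint): Clamp handle's angle, rad. 0 = open: leans 35 degrees from upright to the jig's +y, away from the blank. 1.22 = shut: leans as far to -y, over the blank. Sprung away from its centre (0.61): it stays at either end, needs about 3 N at its tip to leave an end, less towards the centre, and past the centre snaps by itself to the other end, swinging the arm down so its foot presses on the blank.
- handle_tip (a point): Centre of the handle's rounded end, on the open clamp. The handle is a round bar, 95 mm from hinge to this point; its outer 57 mm is a black rubber grip 20 mm in diameter. Open, this point is at x 45, y 86, z 140 mm in the jig's frame; upright it is 157 mm above the bench.
- handle_hinge (a point): Centre of the handle's hinge, at x 45, y 32, z 62 mm in the jig's frame; the hinge runs along the jig's x. It sits between two steel cheeks (y 2 to 42 mm, x 30 to 60 mm, up to 72 mm above the bench).
- foot: Sprung rubber foot, 18 mm across, under the end of the open clamp's arm; it presses the blank with about 2.5 N when shut. Origin: on the arm's pivot, not at the foot: x 45, y 12, z 62 mm in the jig's frame. While open the arm stands up 60 degrees from level towards -y, its end about 120 mm above the bench, over the channel's +y side.
- jig2: The other jig, built the same as jig but already shut on its own blank. To be left alone.
- blank2: The blank in the other jig, like blank, already home and clamped. To be left alone. Origin: centre of its underside.
- handle2 (a joint): Handle angle of the other jig's clamp, as handle; 1.22 (shut) from the start.
- glue_bottle: white glue bottle, 56 mm across, 150 mm tall, standing. Loose; to be left alone. Origin: its base centre.
- wax_tin: round metal tin, 68 mm across, 40 mm tall, between the two jigs. Loose; to be left alone. Origin: its base centre.
- spool: bare wooden spool, 42 mm across, 50 mm tall, standing between the two jigs. Loose; to be left alone. Origin: its base centre.
- screwdriver: screwdriver, 200 mm long, lying in front of the jigs, near the middle. Loose; to be left alone. Origin: its base centre (middle of its length).
- mallet: small mallet, 260 mm long, lying at the left of the bench. Loose; to be left alone. Origin: its base centre (middle of its length).
- square: try square (wooden stock 100 mm, steel blade 150 mm) lying at the right of the bench. Loose; to be left alone. Origin: its base centre (of the stock).
- brush_jar: blue jar, 90 mm across and 110 mm tall, full of brushes that reach up to about 260 mm. Loose; to be left alone. Origin: its base centre.

How it is judged:
By the outcome, as a careful person would: the job done as asked, in the order asked, and still so for the second after the job is handed in, with the robot touching nothing.
It also fails if it takes over 43 s, if anything falls off the work surface, if the arm or the gripper's body presses on something with over 40 N, if the wrist force passes 120 N, or if a joint passes its speed limit or range.

## Robot

A 6-joint arm with a two-finger parallel gripper is mounted at the origin on the work surface. World frame = base frame: x ahead of the robot, y to its left, z up, the work surface at z = 0. Lengths are in m, angles in rad, forces in N, time in s.
With the tool pointing down it reaches from about 0.2 to 0.875 m from the base axis. Payload 3.4 kg.
Tool frame: the origin (TCP) lies between the finger pads; the fingertips stand 25 mm ahead of it and the grasp point (between the pads) lies 6 mm ahead of it (r.nose_length is the z of the fingertips in the tool frame, in m); z points along the fingers, y is the line along which they close (so a half turn about z gives the same grasp; the last joint's range is limited). The gripper opens to 94 mm and grips with 3 to 60 N. Pads are 16 mm wide; open, the fingers measure 119 mm over their backs; the gripper's body (75 mm by 177 mm) begins 78 mm behind the grasp point.
Start: joints at [1.084, 0.276, 1.505, -0, 1.361, -0.121], TCP at [0.206, 0.537, 0.193] pointing down, gripper open.
Joint ranges: [-2.89, 2.89], [-0.75, 2.08], [0.22, 2.7], [-1.18, 4.32], [0.11, 2.71], [-2.7, 2.7]. Speed limits (rad/s): [2.57, 2.57, 3.14, 3.14, 3.14, 3.14].

## Interface

Orientations are given as a unit quaternion [w, x, y, z].
In Python, from plant import r, gripper_to, inverse_kinematics, vision, models, telemetry gives the robot as it stands. Calls block until the motion is done:
- r.move_to(position, orientation): joint-space move of the TCP to a pose.
- r.move_l(position, rot=None, vel=0.15, guard=None): straight line of the TCP; rot=None keeps the orientation; vel is the mean speed in m/s. With guard (N) it stops when the force on the tool has changed by that much, and returns True; else False.
- r.movej(angles): joint-space move.
- gripper_to(opening, f_grip=None): finger opening in m; f_grip is the grip in N (None keeps the last); returns when the fingers have stopped.
- r.hold(seconds).
- inverse_kinematics(position, orientation): joint angles nearest the present ones, or None.
- vision.snapshot(name): name is "scene" or "top"; returns the picture (480x640x3 uint8, red, green, blue); there is no depth.
- vision.get_calibration(name): a dict with "fx", "fy", "cx", "cy" (pixels), "position" and "orientation" of the camera in the world. Camera axes: x right, y down, z forward; pixel columns grow to the right and rows downward; lengths in m; the calibration is good to about 2 mm. A picture is of the moment at which its call begins. get_calibration takes no time and is no camera call.
A pose or a line that the arm cannot do raises r.PlanningError and nothing moves.
- r.sign_off(): hands the job in; it is judged then, once.
Trained networks look in the newest picture that a camera, given by its name, has taken for a name from the list of things; names that differ only in an ending like _2 or _b are one class to them, and where a whole thing is asked for, a point or a joint stands for the part that bears it (a point fixed in the world has none). Each returns a list of dicts, best first, with "score" (0 to 1); they miss things now and then, are a little off and sometimes report something else, mostly with a low value. They report only what shows in the picture. A call takes as long as a camera call.
- models.boxes_of(thing, camera): "at" ([x, y, z] in m, in world coordinates, good to about 4 mm: the middle of the surface that is visible of it).
- models.regions_of(thing, camera): "pixels" (480x640 bool, what is visible of it).
- models.mark_of(thing, camera): "at" ([x, y, z] in m, in world coordinates, good to about 4 mm: a listed point, or the origin of a listed thing).
Readings, each from a call of its own:
- telemetry.current_t(): time.
- telemetry.current_joints(): joint angles.
- telemetry.current_dq(): joint speeds.
- telemetry.current_joint_efforts(): joint torques, N m.
- telemetry.current_ee_pos(): TCP position.
- telemetry.current_tool_rot(): TCP orientation.
- telemetry.current_wrist_force(): force on the tool from outside, world axes, zero at the start.
- telemetry.current_torque(): the same for the moment, N m.
- telemetry.current_opening(): finger opening in m.
- telemetry.current_finger_force(): force on a finger pad.
Only numpy, scipy, OpenCV 4.12 (cv2) and the standard library are available. Lean on these libraries where they do the work, as an engineer would, in place of code of your own. Each camera call takes 0.05 s, during which the arm holds its last target. There are 200 camera calls.

## Working session

There is one attempt and no reset: what is moved stays moved. The work goes in short steps, each a Python script; the robot and the scene stay as the last script left them, time stands still between calls to the robot, and variables do not carry over. Pictures are saved under pics/ and viewed, at most 10 in all, crops included, and the job is handed in when it is done.

```bash
ls; mkdir -p pics; python3 - <<'E'
from plant import r, vision, models, telemetry
import cv2
for c in ("scene","top"):
    im=vision.snapshot(c); cv2.imwrite(f"pics/{c}0.png",im[:,:,::-1])
    k=vision.get_calibration(c); print(c,k)
    for t in ("jig","stop","blank","handle_tip","handle_hinge","foot","wax_tin","spool","glue_bottle","brush_jar"):
        print(t,[( [round(float(v),3) for v in d["at"]],round(d["score"],2)) for d in models.mark_of(t,c)])
print(telemetry.current_t(), r.nose_length)
E
```

```text
pics
scene {'fx': 508.10099057592566, 'fy': 508.10099057592566, 'cx': 328.7122709662818, 'cy': 233.24989160341698, 'position': array([ 1.10727854, -0.51395255,  0.96634775]), 'orientation': array([-0.33830376,  0.8483013 ,  0.37759419, -0.15283356])}
jig [([0.511, 0.191, 0.001], 0.81), ([0.57, -0.233, 0.003], 0.61)]
stop [([0.603, 0.166, 0.017], 0.69), ([0.568, -0.231, -0.001], 0.69)]
blank [([0.594, -0.267, 0.019], 0.71), ([0.572, -0.231, 0.001], 0.63), ([0.513, 0.155, 0.02], 0.59)]
handle_tip [([0.539, 0.286, 0.138], 0.68), ([0.502, -0.418, 0.004], 0.46)]
handle_hinge [([0.64, -0.005, 0.004], 0.73), ([0.553, 0.234, 0.062], 0.65), ([0.51, 0.191, 0.0], 0.19)]
foot [([0.557, 0.213, 0.06], 0.54)]
wax_tin [([0.54, 0.012, -0.001], 0.88)]
spool [([0.644, -0.004, 0.004], 0.62)]
glue_bottle [([0.64, -0.425, 0.0], 0.68), ([0.5, -0.417, 0.0], 0.61)]
brush_jar [([0.328, -0.36, 0.004], 0.66), ([0.642, -0.424, 0.001], 0.54)]
top {'fx': 435.26698102915674, 'fy': 435.26698102915674, 'cx': 313.53798772584037, 'cy': 243.64938272896677, 'position': array([0.4003917 , 0.01724867, 1.14205143]), 'orientation': array([ 0.03212244, -0.70070811,  0.71224851, -0.02604514])}
jig [([0.513, 0.189, 0.001], 0.82), ([0.566, -0.236, 0.001], 0.8)]
stop [([0.603, 0.173, 0.017], 0.68)]
blank [([0.513, 0.153, 0.024], 0.89), ([0.587, -0.269, 0.025], 0.81)]
handle_tip [([0.539, 0.288, 0.138], 0.73), ([0.588, -0.272, 0.025], 0.16)]
handle_hinge [([0.548, 0.233, 0.06], 0.62)]
foot [([0.555, 0.211, 0.061], 0.58)]
wax_tin [([0.54, 0.008, -0.002], 0.64)]
spool [([0.638, -0.001, 0.005], 0.55), ([0.605, 0.173, 0.019], 0.54)]
glue_bottle [([0.642, -0.425, -0.002], 0.79)]
brush_jar [([0.329, -0.365, 0.002], 0.97)]
1.1 0.025
```

View pictures.

View pics/top0.png

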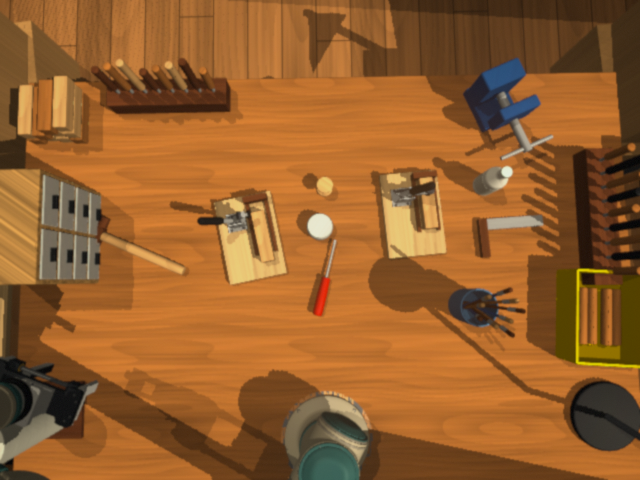

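View pics/scene0.png

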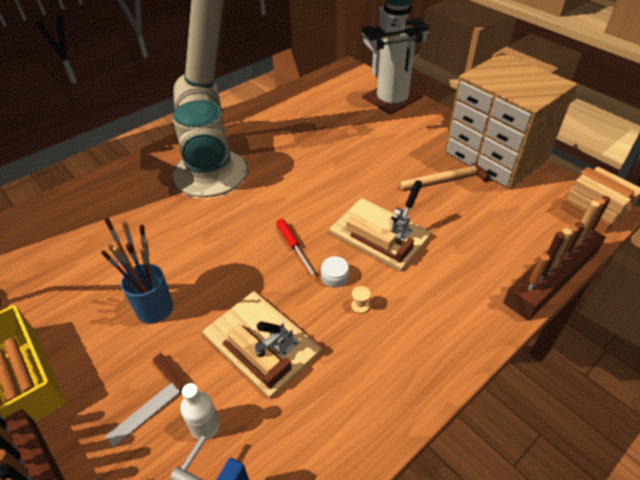

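```bash
cat > fit.py <<'E'
import numpy as np
from scipy.optimize import least_squares
# jig-frame points and their measured world positions (mean of both cameras)
P=np.array([[0,0],[85,-35],[45,86],[45,32],[45,12]])/1e3
W=np.array([[.512,.190],[.603,.1695],[.539,.287],[.5505,.2335],[.556,.212]])
w=np.array([1,.6,1,1,1])
def T(q,p):
    c,s=np.cos(q[2]),np.sin(q[2]); p=np.atleast_2d(p)
    return q[:2]+p@np.array([[c,s],[-s,c]])
sol=least_squares(lambda q:((T(q,P)-W)*w[:,None]).ravel(),[.51,.19,0])
q=sol.x
if __name__=="__main__":
    print(q,np.round((T(q,P)-W)*1e3,1).tolist())
    c,s=np.cos(q[2]),np.sin(q[2])
    d=np.array([.513,.154])-q[:2]; print("blank in jig",[c*d[0]+s*d[1],-s*d[0]+c*d[1]])
E
python3 fit.py
```

```text
[0.51270783 0.19168517 0.19865691] [[0.7, 1.7], [-0.1, 4.6], [0.9, -2.1], [0.0, -1.6], [-1.5, 0.3]]
blank in jig [np.float64(-0.007150854809275668), np.float64(-0.037001655713446026)]
```

Both pictures agree. The open jig is the left one: in the top view its board is near (250,237), and its handle leans left to (208,221). Jig 2, near (412,214), is shut. The fit residuals are below 5 mm and the blank lies about 27 mm short of home. Next I push it.

```bash
cat > h.py <<'E'
import numpy as np
from scipy.spatial.transform import Rotation as R
from plant import r, gripper_to, inverse_kinematics, vision, models, telemetry
from fit import q,T
def tool(y=1):
    c,s=np.cos(q[2]),np.sin(q[2]); Y=y*np.array([-s,c,0]); Z=np.array([0,0,-1.]); 
    o=R.from_matrix(np.c_[np.cross(Y,Z),Y,Z]).as_quat(); return o[[3,0,1,2]]
def w(x,y,tip): return [*T(q,[x/1e3,y/1e3])[0], tip/1e3+r.nose_length]
def injig(p):
    c,s=np.cos(q[2]),np.sin(q[2]); d=np.array(p)[:2]-q[:2]; return np.round(np.array([c*d[0]+s*d[1],-s*d[0]+c*d[1]])*1e3,1)
E
python3 - <<'E'
from h import *
cand=[(np.abs(inverse_kinematics(w(-115,-36,120),tool(y))-np.array(telemetry.current_joints())).sum(),y) for y in (1,-1) if inverse_kinematics(w(-115,-36,120),tool(y)) is not None]
print(cand); y=min(cand)[1]
gripper_to(0.0)
r.move_to(w(-115,-36,120),tool(y))
r.move_l(w(-115,-36,34),vel=.12)
f0=np.array(telemetry.current_wrist_force())
print("guard",r.move_l(w(-40,-36,34),vel=.04,guard=8))
print(injig(telemetry.current_ee_pos()),np.array(telemetry.current_wrist_force())-f0,telemetry.current_t())
im=vision.snapshot("top"); import cv2; cv2.imwrite("pics/p1.png",cv2.resize(im[170:300,190:350],None,fx=4,fy=4)[:,:,::-1])
for c in("top","scene"):
    if c=="scene": im=vision.snapshot(c); cv2.imwrite("pics/p1s.png",cv2.resize(im[170:290,300:460],None,fx=4,fy=4)[:,:,::-1])
    print([(injig(d["at"]),round(d["score"],2)) for d in models.mark_of("blank",c)])
E
```

```text
[(np.float64(3.1570822351656807), 1), (np.float64(3.3110453841355376), -1)]
guard False
[-40.2 -36. ] [-0.21699088  0.5745145  -0.08588294] 7.0667
[(array([ -15.5, -467.1]), 0.9)]
[(array([ -5.8, -37. ]), 0.86), (array([ -11.9, -464.3]), 0.73), (array([ 30.3, 291.7]), 0.17)]
```

View pics/p1s.png

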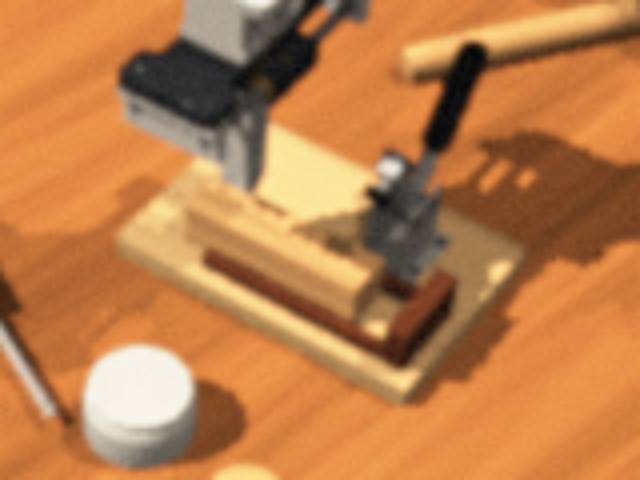

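View pics/p1.png

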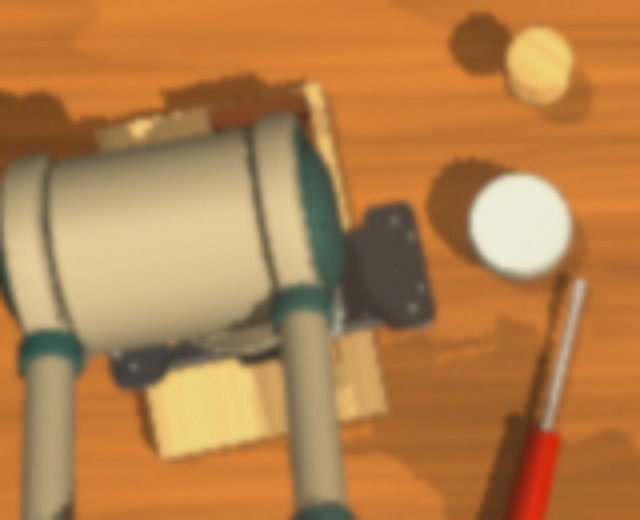

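```bash
python3 - <<'E'
from h import *
k=vision.get_calibration("scene"); o=k["orientation"]; Rc=R.from_quat(o[[1,2,3,0]])
def px(p):
    v=Rc.inv().apply(np.array(p)-k["position"]); u=np.array([k["fx"]*v[0]/v[2]+k["cx"],k["fy"]*v[1]/v[2]+k["cy"]]); return np.round((u-[300,170])*4)
print(telemetry.current_opening(),telemetry.current_finger_force(),telemetry.current_ee_pos())
p=np.array(telemetry.current_ee_pos()); print("tip",px(p-[0,0,.025]))
print("rot",R.from_quat(np.array(telemetry.current_tool_rot())[[1,2,3,0]]).as_matrix().round(2).tolist())
for n,x,y,z in [("near end top",-71,-37,54),("near +y",-71,-20,54),("far -y",59,-54,54),("stop top -y",85,-55,52),("board -x-y",-110,-75,18),("board +x-y",110,-75,18),("rail",-50,-55,28),("tip handle",45,86,140)]:
    a=w(x,y,z); a[2]=z/1e3; print(n,px(a))
E
```

```text
0.00044811795215727267 0.0 [0.48052342 0.14847982 0.05904323]
tip [236. 228.]
rot [[-0.98, -0.2, 0.0], [-0.2, 0.98, 0.0], [-0.0, 0.0, -1.0]]
near end top [197. 187.]
near +y [212. 172.]
far -y [355. 292.]
stop top -y [391. 314.]
board -x-y [112. 234.]
board +x-y [404. 389.]
rail [206. 245.]
tip handle [468.  54.]
```

```bash
python3 - <<'E'
from h import *; import cv2
im=vision.snapshot("scene"); cv2.imwrite("pics/p2.png",cv2.resize(im[180:250,320:415],None,fx=8,fy=8,interpolation=cv2.INTER_CUBIC)[:,:,::-1])
print(telemetry.current_wrist_force(),telemetry.current_t())
E
```

```text
[ 0.16640856 -0.44766266  0.01982291] 7.3167
```

View pics/p2.png

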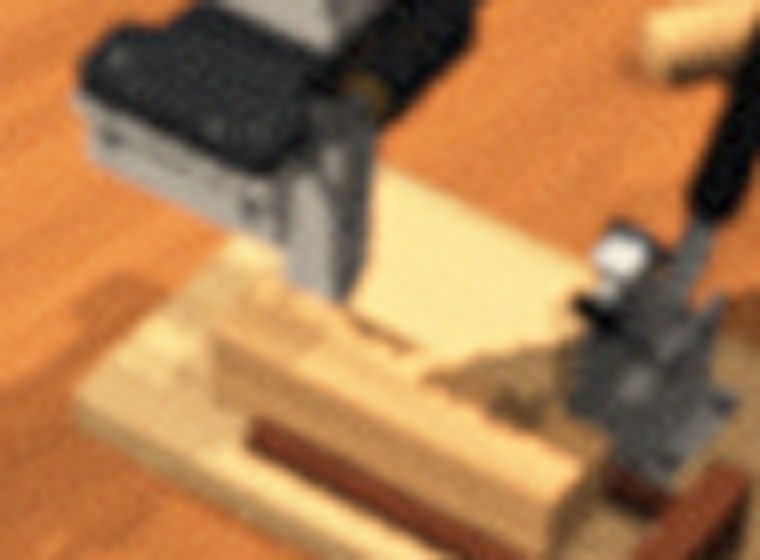

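The finger passed over the blank without touching it. In the crop its tip ends near image pixel (359,217), but with the tip at z = 34 mm it should project to (359,227), so it stands about 25 mm higher than assumed. I'll back off and find the true tip height with a guarded touch on the board.

```bash
python3 - <<'E'
from h import *
print("back",r.move_l(w(-97,-36,34),vel=.12,guard=6), injig(telemetry.current_ee_pos()))
g=r.move_l(w(-97,-36,-12),vel=.03,guard=3)
print(g,np.array(telemetry.current_ee_pos()),injig(telemetry.current_ee_pos()),telemetry.current_wrist_force(),telemetry.current_t())
print([(injig(d["at"]),round(d["score"],2)) for d in (vision.snapshot("scene") is not None and models.mark_of("blank","scene"))])
E
```

```text
back False [-96. -36.]
False [0.42487149 0.13727495 0.01316322] [-96.8 -36. ] [ 0.28550842 -0.88512361 -0.40785685] 9.625
[(array([ -5.1, -37.1]), 0.63), (array([ -11.5, -460.3]), 0.59)]
```

```bash
python3 - <<'E'
from h import *; import cv2
im=vision.snapshot("scene"); cv2.imwrite("pics/p3.png",cv2.resize(im[160:250,310:430],None,fx=6,fy=6,interpolation=cv2.INTER_CUBIC)[:,:,::-1])
k=vision.get_calibration("scene"); o=k["orientation"]; Rc=R.from_quat(o[[1,2,3,0]])
def px(p):
    v=Rc.inv().apply(np.array(p)-k["position"]); u=np.array([k["fx"]*v[0]/v[2]+k["cx"],k["fy"]*v[1]/v[2]+k["cy"]]); return np.round((u-[310,160])*6)
p=np.array(telemetry.current_ee_pos())
for dz in (-.025,0,.01,.025,.07): print(dz,px(p+[0,0,dz]))
print(telemetry.current_wrist_force(),p,telemetry.current_joints(),telemetry.current_opening())
E
```

```text
-0.025 [185. 420.]
0 [186. 380.]
0.01 [186. 364.]
0.025 [186. 340.]
0.07 [188. 264.]
[-0.37893925  0.28265716 -0.26149557] [0.42478787 0.13729757 0.01310432] [ 1.56514315e-01  2.72435486e-01  2.03463270e+00  1.69719042e-05
  8.34292296e-01 -1.61299843e+00] 0.0004083965464060896
```

View pics/p3.png

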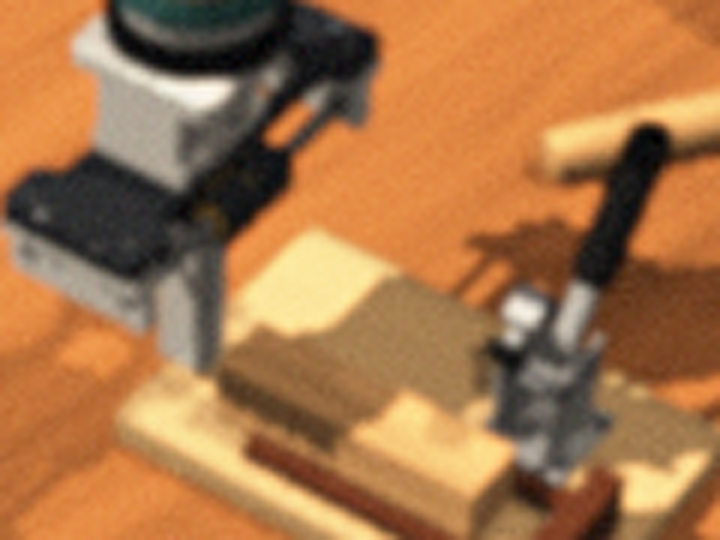

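The tip shows at about crop (195,368), just above the board and roughly level with the reported TCP. That makes the effective tip about 25–30 mm higher than specified. I'll continue the guarded descent to calibrate the height by touch.

```bash
python3 - <<'E'
from h import *
g=r.move_l(w(-97,-36,-35),vel=.02,guard=3)
p=np.array(telemetry.current_ee_pos()); print(g,p,telemetry.current_wrist_force(),telemetry.current_t())
E
```

```text
True [0.42483214 0.13726141 0.00592649] [-0.39043263  0.28591957  5.18479339] 10.3333
```

```bash
sed -i 's/tip\/1e3+r.nose_length/tip\/1e3-0.0115/' h.py; python3 - <<'E'
from h import *
r.move_l(w(-97,-36,36),vel=.1)
r.hold(.2); f0=np.array(telemetry.current_wrist_force())
print("guard",r.move_l(w(-40,-36,36),vel=.035,guard=7))
print(injig(telemetry.current_ee_pos()),np.array(telemetry.current_wrist_force())-f0,telemetry.current_t())
vision.snapshot("scene"); print([(injig(d["at"]),round(d["score"],2)) for d in models.mark_of("blank","scene")])
E
```

```text
guard True
[-54.5 -36. ] [ 1.18443986  0.0505344  -0.60321888] 12.0417
[(array([ 22.8, -39.7]), 0.94), (array([ -10.9, -464.8]), 0.88), (array([-289.7, -505.8]), 0.66)]
```

```bash
python3 - <<'E'
from h import *; import cv2
f0=np.array(telemetry.current_wrist_force())
print("guard",r.move_l(w(-44,-36,36),vel=.02,guard=10))
print(injig(telemetry.current_ee_pos()),np.array(telemetry.current_wrist_force())-f0,telemetry.current_t())
r.move_l(w(-85,-36,36),vel=.15)
r.move_l(w(-85,-36,230),vel=.3)
r.move_to(w(45,140,230),telemetry.current_tool_rot())
for c in("scene","top"):
    im=vision.snapshot(c)
    if c=="scene": cv2.imwrite("pics/p4.png",cv2.resize(im[120:280,300:500],None,fx=4,fy=4,interpolation=cv2.INTER_CUBIC)[:,:,::-1])
    for t in("blank","handle_tip","stop"): print(c,t,[(injig(d["at"]),round(d["score"],2)) for d in models.mark_of(t,c)])
print(telemetry.current_t())
E
```

```text
guard True
[-54.8 -35.9] [ 0.39991651 -0.90419742 -0.20779847] 12.5083
scene blank [(array([ 21.7, -35. ]), 0.91), (array([ -11.6, -465.4]), 0.87)]
scene handle_tip []
scene stop [(array([ 83.7, -38.6]), 0.61), (array([-141.6, -170.2]), 0.26), (array([ 27. , 291.4]), 0.24)]
top blank [(array([ -15.1, -464.7]), 0.91), (array([ 20.5, -35.4]), 0.64)]
top handle_tip [(array([45.6, 85.3]), 0.8)]
top stop [(array([ 85.8, -35.8]), 0.59)]
14.9417
```

View pics/p4.png

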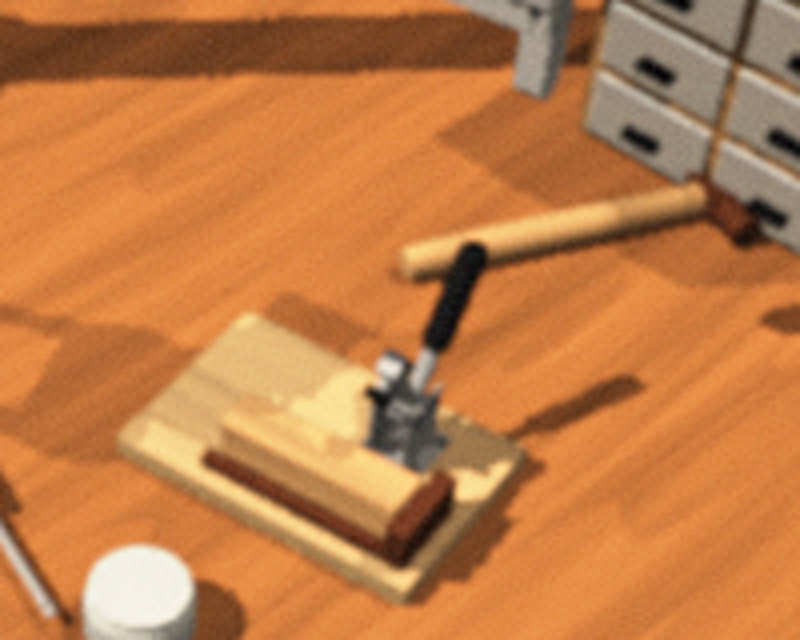

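The blank's end now sits flush against the stop at crop (400,500), and both cameras put it at x ≈ 20–22 mm. Next I lower the fingertips beside the handle tip and push it over.

```bash
python3 - <<'E'
from h import *; import cv2
print(r.move_l(w(45,140,116),vel=.15,guard=8))
r.hold(.2); f0=np.array(telemetry.current_wrist_force())
for y in (112,100,85,65,45,30,22):
    g=r.move_l(w(45,y,116),vel=.06,guard=15)
    print(y,g,injig(telemetry.current_ee_pos()),(np.array(telemetry.current_wrist_force())-f0).round(1))
    if g: break
vision.snapshot("scene");print([(injig(d["at"]),d["at"][2],round(d["score"],2)) for d in models.mark_of("handle_tip","scene")],telemetry.current_t())
E
```

```text
False
112 False [ 45.1 111.7] [ 0.9  0.6 -0.3]
100 False [ 45.2 100.4] [ 0.   2.4 -1. ]
85 False [45.6 85. ] [1.6 2.7 0.8]
65 False [44.3 64.2] [-0.6  1.   0.3]
45 False [45.  44.4] [-0.1  0.3  0.5]
30 False [45.  29.6] [0.8 0.2 0.4]
22 False [45.  21.7] [0.2 0.3 0.7]
[(array([ 46.4, -23.3]), 0.1374, 0.46)] 19.1667
```

The handle was carried over with the expected force of about 3 N, and its tip is now at y ≈ −23 mm, z ≈ 137 mm, which is the shut position. I'll retreat and verify.

```bash
python3 - <<'E'
from h import *; import cv2
r.move_l(w(45,110,116),vel=.2)
r.move_l(w(45,150,230),vel=.25)
for c in("scene","top"):
    im=vision.snapshot(c)
    if c=="scene": cv2.imwrite("pics/p5.png",cv2.resize(im[160:320,280:480],None,fx=4,fy=4,interpolation=cv2.INTER_CUBIC)[:,:,::-1])
    for t in("blank","handle_tip","wax_tin","spool"): print(c,t,[(injig(d["at"]) if t[0] in"bh" else np.round(d["at"],3),round(d["score"],2)) for d in models.mark_of(t,c)])
print(telemetry.current_t())
E
```

```text
scene blank [(array([ 17.2, -34.9]), 0.84), (array([ -12.1, -463.3]), 0.81)]
scene handle_tip [(array([ 46.2, -23. ]), 0.58)]
scene wax_tin [(array([ 0.538,  0.013, -0.003]), 0.67)]
scene spool [(array([ 0.642, -0.008,  0.002]), 0.88)]
top blank [(array([ 20.6, -38.9]), 0.92), (array([ 83.7, -35.5]), 0.6), (array([   3.2, -630.1]), 0.3)]
top handle_tip [(array([ 49.2, -22.2]), 0.7)]
top wax_tin [(array([ 0.541,  0.007, -0.002]), 0.75)]
top spool [(array([ 0.64 , -0.003,  0.003]), 0.68)]
20.8917
```

View pics/p5.png

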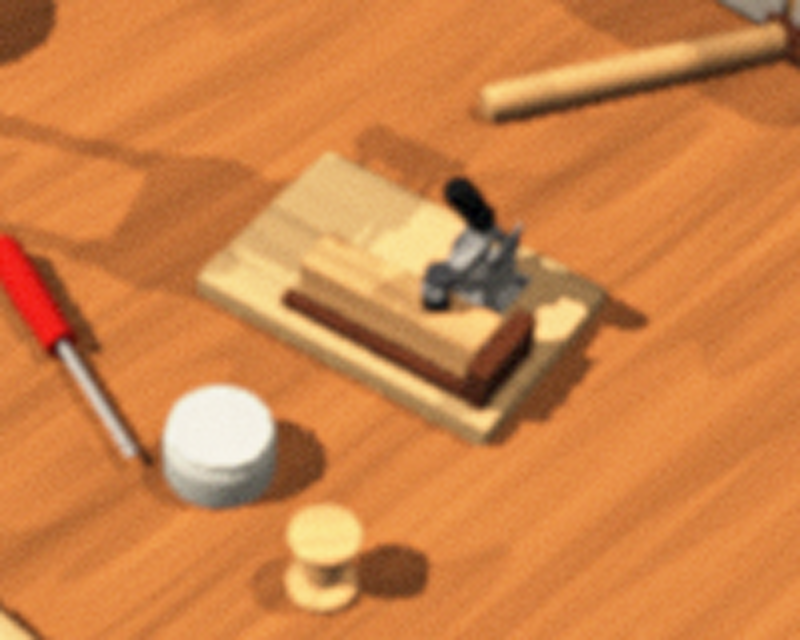

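The blank is against the stop at crop (480,350). The handle is over to the far side at (468,200), and the foot is down on the blank at (435,290). The tin, spool, screwdriver and mallet handle are undisturbed, so I'm handing in.

```bash
python3 -c "
from plant import r
print(r.sign_off())"
```

```text
the job is handed in; nothing more can be done
None
```

The blank is fully home against the stop, the left jig's clamp is snapped shut with its foot on the blank, and the job was handed in at about 21 s with the arm clear; the first push passed over the blank because the fingertips sat about 37 mm higher than specified, corrected after a touch on the board.

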